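# Leak-check a chamber seam, then snap the wand into its cap

### The job

Lift the leak-check wand out of its grey rest block and, holding it upright, guide its ball nose slowly (no faster than about 4 cm/s) along the whole black seam on the blue-topped chamber, from the end with the red marks to the other end, just touching or within a few millimetres of the seam. Then press the ball nose straight down into the orange snap cap of the dock until it clicks past the catch, and keep pressing after the force drops so that the sprung cushion under it stays pushed down by about 3 mm. Finish like that, still holding the wand and pressing; leave the cork, the thread spool and the tin at the back alone.

Things in the scene. Friction and masses are not known exactly. Their poses are not given: they have to be found in the camera images.
- wand: Loose upright wand, about 120 g, 118 mm long. Origin = lowest point of its ball nose, z up along it: steel ball nose 0-19 mm (diameter 19), neck of diameter 13 up to 60 mm, orange round collar of diameter 36 from 60 to 68 mm, black square grip 22 x 22 mm from 68 to 118 mm, flats square to its x and y. At the start its collar rests on the rest block and the nose hangs in the hole.
- wand_tip (a point): Lowest point of the wand's ball nose.
- wand_grip (a point): Point on the wand's axis to take hold of, 90 mm above the lowest point of the nose, 22 mm above the collar's upper face. Gripped here across two flats, the fingertips stand just above the collar, which stops the wand from sliding up between the fingers when it is pressed down.
- rest: Grey fixed block 64 x 64 x 70 mm on an 80 x 80 mm foot, with a vertical through hole of diameter 26 mm that holds the wand, nose 10 mm above the worktop. Origin at the centre of its underside, z up. Rest and dock may trade places (left or right of the chamber).
- chamber: Fixed flat aluminium chamber 90 x 140 x 40 mm with two blue cover plates that meet in a straight black gasket seam, 4 mm wide, along its y axis at x = 0, sunk 1.5 mm below the top. Screw heads 2.5 mm high stand 34 mm to either side. Two red marks lie beside the seam at its +y end. Origin at the centre of the underside. All solid; the nose may touch it lightly.
- seam_0 (a point): Point on the seam at the red-marked end, at the height of the top (40 mm), +50 mm along the chamber's y from its middle. The seam is to be covered from seam_0 to seam_4.
- seam_1 (a point): Point on the seam a quarter of the way along, at the height of the top (40 mm), +25 mm along the chamber's y from its middle. The seam is to be covered from seam_0 to seam_4.
- seam_2 (a point): Point on the seam half way along, at the height of the top (40 mm), +0 mm along the chamber's y from its middle. The seam is to be covered from seam_0 to seam_4.
- seam_3 (a point): Point on the seam three quarters of the way along, at the height of the top (40 mm), -25 mm along the chamber's y from its middle. The seam is to be covered from seam_0 to seam_4.
- seam_4 (a point): Point on the seam at the far, unmarked end, at the height of the top (40 mm), -50 mm along the chamber's y from its middle. The seam is to be covered from seam_0 to seam_4.
- dock: Fixed dock: round dark steel foot of diameter 80 mm, 12 mm high, that carries an upright orange snap cap, a tube of outer diameter 29 mm with a flared mouth. Origin at the centre of the underside, z up. Mouth at 54 mm height, 34 mm wide inside, narrowing to a bore of diameter 22 mm at 46 mm. Four sprung catch balls at 37.5 mm height leave a gap of diameter 15 mm.
- cap_mouth (a point): Centre of the cap's mouth, 54 mm above the dock's origin. The nose meets the catch when its lowest point is about 35 mm above the dock's origin; resistance grows to about 6 to 9 N and drops as that point passes about 28 mm (the click); the catch then pulls it (about 10 N) on to the cushion at 22 mm. To stay pressed, bring it to about 19 mm; grip and arm give 1 to 2 mm, so aim lower.
- cushion (a joint): Travel of the sprung rubber cushion at the bottom of the cap, in m: 0 = up (its top 22 mm above the dock's origin), grows as it is pressed down, stops at 0.006. About 3 N per mm; keep it at about 0.003 (about 8 N).
- cork_2: Bystander: loose tapered cork, 29 mm wide, 24 mm high, at the back. Origin at the centre of its underside.
- thread_spool: Bystander: loose upright spool of thread with wooden flanges, 38 mm wide, 50 mm high, at the back. Origin at the centre of its underside.
- pins_tin: Bystander: loose flat round tin with green lid, 67 mm wide, 24 mm high, at the back. Origin at the centre of its underside.
Mind the look-alikes: they are no part of the job. What is meant by the wand is not green, and is the smaller of those in its own colour.

How it is judged (in metres and radians):
On the way, in this order (a step that is already met when the one before it is completed fails the run):
1. the wand is lifted clear of the rest, nose above its top, held by the fingers (z of wand_tip in the frame of rest above 0.072 m and contact force between the fingers and wand above 3 N), for 0.1 s.
2. the nose's lowest point is within 8 mm of the seam at the red-marked end, the wand held upright within 0.25 rad (distance between wand_tip and seam_0 below 0.008 m and angle between wand's own z axis and vertical below 0.25 rad and contact force between the fingers and wand above 3 N).
3. the nose's lowest point is within 8 mm of the seam a quarter of the way along, the wand held upright within 0.25 rad (distance between wand_tip and seam_1 below 0.008 m and angle between wand's own z axis and vertical below 0.25 rad and contact force between the fingers and wand above 3 N).
4. the nose's lowest point is within 8 mm of the seam half way along, the wand held upright within 0.25 rad (distance between wand_tip and seam_2 below 0.008 m and angle between wand's own z axis and vertical below 0.25 rad and contact force between the fingers and wand above 3 N).
5. the nose's lowest point is within 8 mm of the seam three quarters of the way along, the wand held upright within 0.25 rad (distance between wand_tip and seam_3 below 0.008 m and angle between wand's own z axis and vertical below 0.25 rad and contact force between the fingers and wand above 3 N).
6. the nose's lowest point is within 8 mm of the seam at the far, unmarked end, the wand held upright within 0.25 rad (distance between wand_tip and seam_4 below 0.008 m and angle between wand's own z axis and vertical below 0.25 rad and contact force between the fingers and wand above 3 N).
7. the nose has clicked past the catch into the cap (lowest point under 23.5 mm above the dock's origin) (z of wand_tip in the frame of dock below 0.0235 m and horizontal distance between wand_tip and dock below 0.004 m and angle between wand's own z axis and vertical below 0.12 rad and contact force between the fingers and wand above 3 N), for 0.1 s.
At the end, for the whole second after the job is handed in: The nose is past the catch (lowest point under 23.5 mm above the dock's origin, within 4 mm of the cap's axis, wand tilted under 0.12 rad), the fingers still grip the wand (over 3 N) and press it down: cushion down by more than 1.2 mm, over 3 N between wand and dock, wand at rest (all of step 7 and value of joint cushion above 0.0012 m and contact force between wand and dock above 3 N and linear speed of wand below 0.02 m/s); the arm keeps its last pose, push and grip.
It fails at once if the nose travels faster than 12 cm/s while it is at the seam (within 8 mm above it) (z of wand_tip in the frame of chamber below 0.048 m and x of wand_tip in the frame of chamber between -0.012 and 0.012 m and y of wand_tip in the frame of chamber between -0.058 and 0.058 m and linear speed of wand above 0.12 m/s).
It fails at once if a bystander is moved more than 20 mm (distance of any of cork_2, thread_spool, pins_tin from where it was at the start of the episode above 0.02 m).
It also fails if it takes over 54 s, if anything falls off the work surface, if the arm or the gripper's body presses on something with over 40 N, if the wrist force passes 120 N, or if a joint passes its speed limit or range.

### The arm

A 6-joint arm with a two-finger parallel gripper is mounted at the origin on a cart in front of the work surface, level with it; the furniture and walls round the work are solid. World frame = base frame: x ahead of the robot, y to its left, z up, the work surface at z = 0. Lengths are in mm, angles in rad, forces in N, time in s.
With the tool pointing down it reaches from about 350 to 975 mm from the base axis. Payload 7.1 kg.
Tool frame: the origin (TCP) lies midway between the tips of the shut fingers; the grasp point (between the pads) lies 19 mm behind it (ctrl.grip_depth is the distance from the TCP to the grasp point, in mm); z points along the fingers, y is the line along which they close (so a half turn about z gives the same grasp; the last joint's range is limited). The gripper opens to 88 mm and grips with 3 to 60 N. Pads are 20 mm wide; open, the fingers measure 115 mm over their backs; the gripper's body (75 mm by 178 mm) begins 61 mm behind the grasp point.
Start: joints at [-1.171, 0.423, 1.63, -0, 1.089, -0.019], TCP at [254.18, -570.961, 199.975] pointing down, gripper open.
Joint ranges: [-3, 3], [-0.9, 2.11], [0.09, 2.58], [-1.31, 4.45], [0.11, 2.69], [-2.54, 2.54]. Speed limits (rad/s): [2.39, 2.39, 3.01, 3.14, 3.14, 3.14].

### API

Orientations are given as a rotation vector (axis times angle).
In Python, from workcell import ctrl, cams gives the robot as it stands.
- The arm moves only by the tool move_arm, never from a script. Its argument "steps" is a list of rows, each a list of 3 entries, a list of its own where there are three numbers: the shift along the tool's x, y, z in units of 25 mm (1.0 is 25 mm), then the turn about the tool's z in units of 5 degrees (1.0 is 5 degrees), then the closure, from 0 (fully open) to 1 (shut). A call has 1 to 20 rows; each row shifts and turns the commanded pose from where the row before left it, along the tool's axes as they then stand; what a row does not reach is not made up. A row lasts 1/12 s, in which the tool goes at most 41.7 mm and 7.16 degrees, less where a joint would pass 70% of its speed; a pose out of reach is approached as far as the arm can. A call is refused whole if a number of a shift passes 1 or a number of a turn 1, either way. A call with a gripper value outside its range is refused whole. The fingers move at their own pace and stop on an object; the grip force is fixed at half the most. Time passes only in rows, so rows that do not move let the fingers close. It gives the time, the measured TCP pose, the force, the opening and the grip force at its end, in the units of the state.
- ctrl.get_obs(): the state, without advancing time (a new reading comes with each control period).
- cams.get_image(name): name is "scene" or "side" or "wrist"; returns a dict with "image" (400x640x3 uint8, red, green, blue), "camera_matrix" (3x3 intrinsics, pixels), "xyz" and "rotation" of the camera in the world; the wrist camera has in their place "mount" (4x4, takes a point from camera to tool coordinates, whose origin is the TCP and whose axes are the flange's). Camera axes: x right, y down, z forward; pixel columns grow to the right and rows downward; lengths in mm; the calibration is good to about 2 mm. A picture is of the moment at which its call begins: read the wrist's pose just before it. There is no depth.
- ctrl.close_job(): hands the job in; it is judged then, once.
Trained networks look in the newest picture that a camera, given by its name, has taken for a name from the list of things; names that differ only in an ending like _2 or _b are one class to them, and where a whole thing is asked for, a point or a joint stands for the part that bears it (a point fixed in the world has none). Each returns a list of dicts, best first, with "p" (0 to 1); they miss things now and then, are a little off and sometimes report something else, mostly with a low value. They report only what shows in the picture. A call takes as long as a camera call. They do not tell look-alikes from the thing itself.
- cams.boxes_of(camera, thing): "rect" ([centre column, centre row, width, height] in pixels, round what is visible of it).
- cams.cut_out(camera, thing): "pixels" (400x640 bool, what is visible of it) and "rect" ([centre column, centre row, width, height] in pixels, round what is visible of it).
The state is a dict: "t": time; "qpos": joint angles; "qvel": joint speeds; "joint_torque": joint torques, N m; "ee_pos": TCP position; "orientation": TCP orientation; "ft_force": force on the tool from outside, world axes, zero at the start; "moment": the same for the moment, N m; "width": finger opening in mm; "grasp_force": force on a finger pad.
Only numpy, scipy, OpenCV 4.12 (cv2) and the standard library are available. Lean on these libraries where they do the work, as an engineer would, in place of code of your own. Each camera call takes 0.05 s, during which the arm holds its last target. There are 200 camera calls.

## Working session

There is one attempt and no reset: what is moved stays moved. The work goes in short steps, Python scripts to look and compute and a tool call to move; the robot and the scene stay as the last step left them, time stands still between calls to the robot, and variables do not carry over. Pictures are saved under pics/ and viewed, at most 12 in all, crops included, and the job is handed in when it is done.

Besides the shell and the picture viewer there is one more tool, called as name(argument=value, ...) on one line, values as JSON. move_arm: Moves the arm, as the interface text tells. Its arguments: {"type":"object","properties":{"steps":{"type":"array"}},"required":["steps"]}

```bash
mkdir -p pics; ls
python3 - <<'E'
from workcell import ctrl, cams
import cv2, numpy as np
o=ctrl.get_obs(); print(o)
for c in ["scene","side"]:
    d=cams.get_image(c); cv2.imwrite(f"pics/{c}0.png",d["image"][:,:,::-1]); print(c,d["camera_matrix"],d["xyz"],d["rotation"])
    for th in ["wand","rest","chamber","dock","cork_2","thread_spool","pins_tin"]:
        print(th,[(round(b["p"],2),np.round(b["rect"]).tolist()) for b in cams.boxes_of(c,th)[:4]])
E
```

```text
pics
{'t': 0.0, 'qpos': array([-1.17101764e+00,  4.23821957e-01,  1.63068460e+00,  1.22614241e-05,
        1.08858411e+00, -1.89734472e-02]), 'qvel': array([ 1.33365637e-03,  6.82848970e-04, -2.54476159e-04, -3.93191130e-05,
       -5.59803668e-04, -4.22372233e-04]), 'joint_torque': array([ 3.47889772e-04, -5.44614780e+01, -2.73669899e+01,  6.43321616e-02,
        2.28518673e-02, -1.54951963e-04]), 'ee_pos': array([ 253.95270432, -570.44176621,  199.21562879]), 'orientation': array([-3.07154376e+00, -6.52663969e-01,  4.28378403e-04]), 'ft_force': array([ 0.17101091, -0.10942916,  0.07896048]), 'moment': array([ 0.00847883, -0.01158786, -0.03440191]), 'grasp_force': 0.0, 'width': 87.52732539140298}
scene [[434.03747856   0.         322.53514737]
 [  0.         434.03747856 196.41228724]
 [  0.           0.           1.        ]] [ 82.82240108 397.95819585 791.48336054] [-1.03577354  2.49278079 -0.98064811]
wand [(0.87, [232.0, 253.0, 28.0, 53.0]), (0.73, [296.0, 264.0, 20.0, 31.0]), (0.61, [328.0, 326.0, 30.0, 56.0])]
rest [(0.58, [295.0, 288.0, 54.0, 50.0])]
chamber [(0.68, [356.0, 2
[... 272 characters left out ...]
4.33144952]
 [  0.         395.85453775 200.52532276]
 [  0.           0.           1.        ]] [222.84067991 747.75982732 439.51980945] [-0.39254334  2.42440585 -1.61906543]
wand [(0.87, [391.0, 258.0, 22.0, 84.0]), (0.75, [328.0, 230.0, 22.0, 35.0]), (0.62, [264.0, 244.0, 27.0, 83.0]), (0.15, [342.0, 221.0, 57.0, 38.0])]
rest [(0.83, [328.0, 264.0, 46.0, 53.0]), (0.47, [329.0, 231.0, 20.0, 34.0])]
chamber [(0.95, [344.0, 222.0, 55.0, 40.0]), (0.32, [330.0, 229.0, 16.0, 33.0]), (0.31, [356.0, 192.0, 31.0, 22.0])]
dock [(0.55, [356.0, 194.0, 30.0, 20.0])]
cork_2 [(0.63, [243.0, 234.0, 12.0, 13.0])]
thread_spool [(0.5, [256.0, 203.0, 11.0, 9.0])]
pins_tin [(0.85, [206.0, 266.0, 40.0, 23.0])]
```

Run:
```python
import cv2,numpy as np
a=cv2.imread("pics/scene0.png")[140:370,160:460]; b=cv2.imread("pics/side0.png")[160:320,180:440]
a=cv2.resize(a,None,fx=2.6,fy=2.6,interpolation=2); b=cv2.resize(b,None,fx=3,fy=3,interpolation=2)
cv2.imwrite("pics/a.png",a);cv2.imwrite("pics/b.png",b)
```

```text
(no output)
```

View pics/a.png

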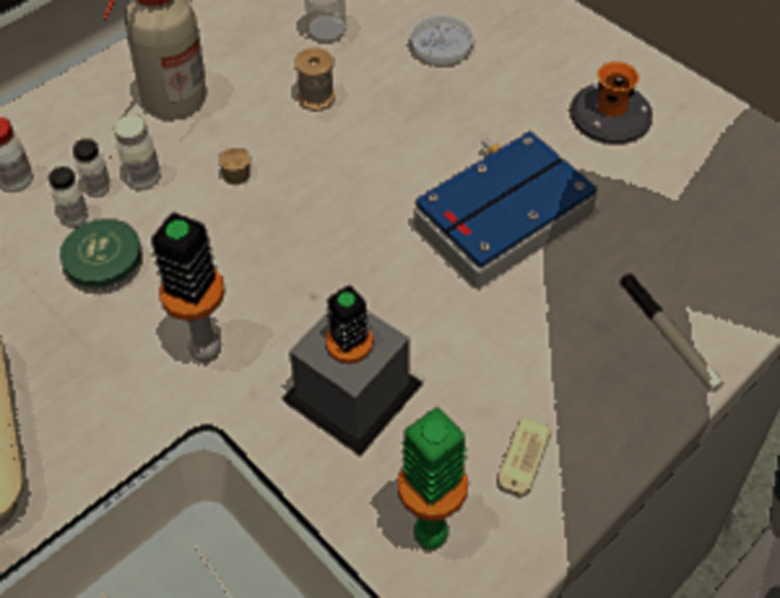

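View pics/b.png

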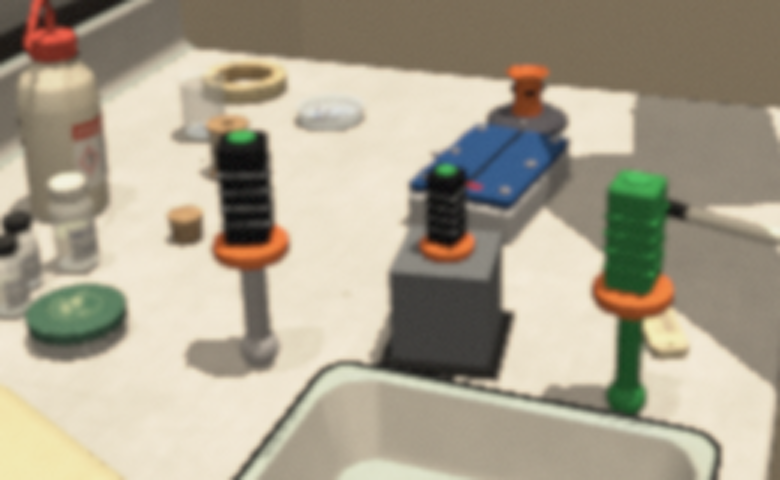

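The scene picture shows three wand-like things, given as scene pixels:
- a large black and orange wand at (232,253)
- the smaller black and orange one in the grey rest at (296,264)
- a green one at (328,326)

I choose the one in the rest. It isn't green, it's the smaller of the black pair, and the side crop agrees. The chamber is at (356,221) with its red marks at about (336,225), and the dock is at (396,178).

```bash
cat > h.py <<'E'
from workcell import ctrl, cams
import cv2, numpy as np
from scipy.spatial.transform import Rotation as R
from scipy.optimize import least_squares
def cam(name):
    """picture, K, camera position and rotation (world)"""
    o=ctrl.get_obs(); d=cams.get_image(name)
    if name=="wrist":
        T=np.eye(4); T[:3,:3]=R.from_rotvec(o["orientation"]).as_matrix(); T[:3,3]=o["ee_pos"]
        T=T@np.array(d["mount"]); p,r=T[:3,3],T[:3,:3]
    else: p,r=np.array(d["xyz"]),R.from_rotvec(d["rotation"]).as_matrix()
    return d["image"],np.array(d["camera_matrix"]),p,r
def onz(c,uv,z):
    _,K,p,r=c; uv=np.atleast_2d(uv).astype(float)
    d=(r@np.linalg.inv(K)@np.c_[uv,np.ones(len(uv))].T).T
    return p+d*((z-p[2])/d[:,2])[:,None]
def proj(c,X):
    _,K,p,r=c; q=(np.atleast_2d(X)-p)@r@K.T
    return q[:,:2]/q[:,2:]
def tool(xyz):
    """world shift TCP->xyz in tool axes, units"""
    o=ctrl.get_obs(); return R.from_rotvec(o["orientation"]).as_matrix().T@(np.array(xyz)-o["ee_pos"])/25
E
python3 - <<'E'
from h import *
np.set_printoptions(precision=2,suppress=True)
s=cam("scene"); f=lambda l:np.array(l)/2.6+[160,140]
print("wand",onz(s,f([(346,300)]),128)); print("rest top corners",onz(s,f([(347,308),(409,345),(355,393),(291,353)]),70))
print("cham corners",onz(s,f([(530,132),(596,187),(480,262),(416,200)]),40)); print("seam",onz(s,f([(454,224),(560,160)]),40)); print("dock",onz(s,f([(619,75)]),54),onz(s,f([(611,108)]),12))
print("toy tops", onz(s,f([(178,230)]),150),onz(s,f([(435,428)]),150))
S=cam("side"); g=lambda l:np.array(l)/3+[180,160]
print("side: wand",onz(S,g([(446,170)]),128),"dock",onz(S,g([(528,72)]),54))
w=cam("wrist"); cv2.imwrite("pics/w0.png",w[0][:,:,::-1]); d=cams.get_image("wrist"); print(d["mount"],w[1])
print(R.from_rotvec(ctrl.get_obs()["orientation"]).as_matrix())
E
```

```text
wand [[443.44 102.98 128.  ]]
rest top corners [[468.94  81.66  70.  ]
 [411.78  71.21  70.  ]
 [410.34 127.55  70.  ]
 [468.53 138.42  70.  ]]
cham corners [[ 510.21 -182.27   40.  ]
 [ 425.49 -173.45   40.  ]
 [ 441.35  -40.76   40.  ]
 [ 526.04  -50.26   40.  ]]
seam [[ 484.39  -54.5    40.  ]
 [ 468.43 -175.37   40.  ]]
dock [[ 492.14 -287.74   54.  ]] [[ 492.02 -284.42   12.  ]]
toy tops [[561.81 157.63 150.  ]] [[320.32 138.77 150.  ]]
side: wand [[442.15 106.76 128.  ]] dock [[ 490.36 -278.24   54.  ]]
[[  -0.     -0.96   -0.27   73.84]
 [   1.     -0.      0.     -0.94]
 [  -0.     -0.27    0.96 -184.83]
 [   0.      0.      0.      1.  ]] [[360.63   0.   316.23]
 [  0.   360.63 197.58]
 [  0.     0.     1.  ]]
[[ 0.91  0.41  0.  ]
 [ 0.41 -0.91  0.  ]
 [ 0.   -0.   -1.  ]]
```

move_arm(steps=[[[0.95, -0.54, 0], 0, 0], [[0.95, -0.54, 0], 0, 0], [[0.95, -0.54, 0], 0, 0], [[0.95, -0.54, 0], 0, 0], [[0.95, -0.54, 0], 0, 0], [[0.95, -0.54, 0], 0, 0], [[0.95, -0.54, 0], 0, 0], [[0.95, -0.54, 0], 0, 0], [[0.95, -0.54, 0], 0, 0], [[0.95, -0.54, 0], 0, 0], [[0.95, -0.54, 0.5], 0, 0], [[0.95, -0.54, 0.5], 0, 0], [[0, 0, 0], 0, 0], [[0, 0, 0], 0, 0], [[0, 0, 0], 0, 0], [[0, 0, 0], 0, 0]])

```text
t: 2.33
ee_pos: [448.5, -308.0, 175.5]
orientation: [3.072, 0.652, 0.001]
ft_force: [-0.2, 0.8, -0.8]
width: 87.7
grasp_force: 0.0
```

Run:
```python
from h import *
w=cam("wrist"); cv2.imwrite("pics/w1.png",w[0][:,:,::-1]); np.savez("w1.npz",im=w[0],K=w[1],p=w[2],r=w[3])
o=ctrl.get_obs(); print(o["t"],o["ee_pos"],R.from_rotvec(o["orientation"]).as_matrix().round(3), np.abs(o["qvel"]).max())
for th in ["dock","cap_mouth","chamber"]: print(th,[(round(b["p"],2),np.round(b["rect"]).tolist()) for b in cams.boxes_of("wrist",th)[:3]])
print(proj(w,[[492,-285,54],[492,-285,12],[470,-165,40],[482,-66,40]]))
```

```text
2.3833 [ 448.47926223 -308.14971414  175.53191034] [[ 0.914  0.406  0.001]
 [ 0.406 -0.914 -0.001]
 [ 0.     0.001 -1.   ]] 0.0024993647983573898
dock [(0.65, [314.0, 122.0, 88.0, 85.0])]
cap_mouth [(0.69, [315.0, 122.0, 82.0, 78.0])]
chamber [(0.59, [122.0, 73.0, 208.0, 140.0])]
[[313.07411499 127.86600823]
 [313.39669924 124.24230125]
 [173.9737158   92.55885265]
 [ 62.11659968  27.19848168]]
```

View pics/w1.png

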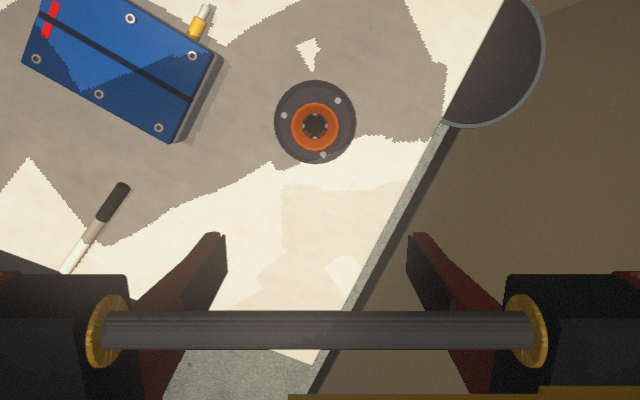

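The wrist view shows the dock at about (315,125). The chamber is at upper left, with red marks at (50,20) and the seam running down to about (192,100). I'll measure the dock here, then move on towards the chamber.

Run:
```python
from h import *
np.set_printoptions(precision=2,suppress=True)
z=np.load("w1.npz"); w=(z["im"],z["K"],z["p"],z["r"]); im=w[0]
h=cv2.cvtColor(im,cv2.COLOR_RGB2HSV)
m=((h[:,:,0]<14)&(h[:,:,1]>170)&(h[:,:,2]>90)).astype(np.uint8); m[:, :270]=0;m[:,360:]=0;m[:80]=0;m[170:]=0
c=max(cv2.findContours(m,0,2)[0],key=cv2.contourArea); (u,v),r=cv2.minEnclosingCircle(c); e=cv2.fitEllipse(c)
print((u,v),r,e,onz(w,[(u,v),e[0]],54), "radius mm",r*(w[2][2]-54)/w[1][0,0]*0.96)
# foot: dark disc
g=cv2.cvtColor(im,cv2.COLOR_RGB2GRAY); print(g[60:190:6,315].tolist()); print(g[115,262:370:6].tolist())
k=((g<95)&(np.abs(im.astype(int).max(2)-im.min(2))<30)).astype(np.uint8)|m; k[:, :265]=0;k[:,365:]=0;k[:70]=0;k[175:]=0
c=max(cv2.findContours(k,0,2)[0],key=cv2.contourArea); e=cv2.fitEllipse(cv2.convexHull(c)); print(e,onz(w,[e[0]],12))
print("tool to view chamber", tool([430,-140,175]))
```

```text
(314.455322265625, 126.30632781982422) 23.886995315551758 ((314.44525146484375, 126.29265594482422), (46.206478118896484, 46.745792388916016), 174.8406524658203) [[ 493.64 -285.54   54.  ]
 [ 493.65 -285.53   54.  ]] radius mm 19.478423999358178
[151, 151, 156, 155, 72, 84, 81, 107, 93, 132, 55, 62, 61, 145, 113, 122, 91, 108, 236, 238, 238, 231]
[156, 155, 120, 100, 158, 81, 101, 94, 60, 89, 86, 95, 119, 84, 85, 78, 162, 159]
((314.0378723144531, 120.6977767944336), (80.26862335205078, 82.86903381347656), 50.255924224853516) [[ 495.26 -284.23   12.  ]]
tool to view chamber [ 2.05 -6.44  0.01]
```

move_arm(steps=[[[0.25, -0.8, 0], 0, 0], [[0.25, -0.8, 0], 0, 0], [[0.25, -0.8, 0], 0, 0], [[0.25, -0.8, 0], 0, 0], [[0.25, -0.8, 0], 0, 0], [[0.25, -0.8, 0], 0, 0], [[0.25, -0.8, 0], 0, 0], [[0.25, -0.8, 0], 0, 0], [[0, 0, 0], 0, 0], [[0, 0, 0], 0, 0], [[0, 0, 0], 0, 0], [[0, 0, 0], 0, 0]])

```text
t: 3.53
ee_pos: [429.7, -141.6, 175.2]
orientation: [3.073, 0.652, 0.001]
ft_force: [-0.4, 0.7, -0.3]
width: 87.7
grasp_force: 0.0
```

Run:
```python
from h import *
w=cam("wrist"); cv2.imwrite("pics/w2.png",w[0][:,:,::-1]); np.savez("w2.npz",im=w[0],K=w[1],p=w[2],r=w[3])
print(proj(w,[[492,-285,54],[470,-165,40],[482,-66,40]]), tool([385,78,185]))
```

```text
[[496.17076661 186.2916426 ]
 [359.58102505 151.41803042]
 [260.92665094  91.55243584]] [ 1.93314741 -8.75041951 -0.40100809]
```

View pics/w2.png

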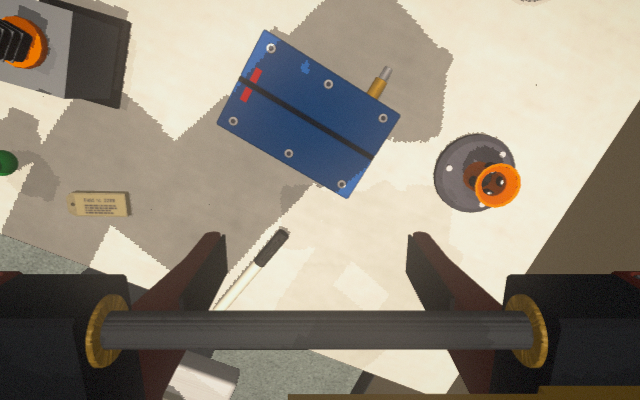

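The chamber is clear in this view: blue top corners at (265,30), (400,116), (347,198) and (218,123), seam from (238,78) to (373,157). The dock is at (497,185).

Run:
```python
from h import *
np.set_printoptions(precision=2,suppress=True)
z=np.load("w2.npz"); w=(z["im"],z["K"],z["p"],z["r"]); im=w[0]
h=cv2.cvtColor(im,cv2.COLOR_RGB2HSV)
m=((h[:,:,0]>100)&(h[:,:,0]<125)&(h[:,:,1]>120)).astype(np.uint8); m=cv2.morphologyEx(m,cv2.MORPH_CLOSE,np.ones((9,9)))
c=max(cv2.findContours(m,0,2)[0],key=cv2.contourArea)[:,0]
X=onz(w,c,40)[:,:2]; r=cv2.minAreaRect(X.astype(np.float32)); print("rect",r)
# seam: dark pixels inside the blue region
g=im.max(2); mi=cv2.erode(m,np.ones((13,13)))
v,u=np.where((mi>0)&(g<45)); P=onz(w,np.c_[u,v],38.5)[:,:2]
l=cv2.fitLine(P.astype(np.float32),cv2.DIST_HUBER,0,.01,.01).ravel(); print("seam line",l,len(P),np.degrees(np.arctan2(l[1],l[0])))
d=P-l[2:]; t=d@l[:2]; print("extent",t.min(),t.max(),"side rms",np.abs(d@[-l[1],l[0]]).mean())
# red
mr=((h[:,:,0]<6)|(h[:,:,0]>172))&(h[:,:,1]>150)&(m>0); v,u=np.where(mr); print("red",onz(w,[(u.mean(),v.mean())],40))
m=((h[:,:,0]<18)&(h[:,:,1]>170)&(h[:,:,2]>170)).astype(np.uint8); m[:,:460]=0;m[:140]=0;m[220:]=0;m[:,530:]=0
c=max(cv2.findContours(m,0,2)[0],key=cv2.contourArea); e=cv2.fitEllipse(c); print("dock",e,onz(w,[e[0]],54))
```

```text
rect ((476.48541259765625, -117.81995391845703), (106.61290740966797, 86.60128021240234), 83.2119140625)
seam line [   0.13    0.99  477.09 -111.46] 78 82.71885
extent -26.570067401590723 26.207738682261713 side rms 0.7676875390264019
red [[nan nan nan]]
dock ((497.2366638183594, 184.81597900390625), (40.347373962402344, 46.70162582397461), 49.69987869262695) [[ 493.52 -285.15   54.  ]]<stdin>:14: RuntimeWarning: Mean of empty slice.
  ret = ret.dtype.type(ret / rcount)
```

move_arm(steps=[[[0.2, -0.88, -0.05], 0, 0], [[0.2, -0.88, -0.05], 0, 0], [[0.2, -0.88, -0.05], 0, 0], [[0.2, -0.88, -0.05], 0, 0], [[0.2, -0.88, -0.05], 0, 0], [[0.2, -0.88, -0.05], 0, 0], [[0.2, -0.88, -0.05], 0, 0], [[0.2, -0.88, -0.05], 0, 0], [[0.2, -0.88, -0.05], 0, 0], [[0.2, -0.88, -0.05], 0, 0], [[0, 0, 0], 0, 0], [[0, 0, 0], 0, 0], [[0, 0, 0], 0, 0], [[0, 0, 0], 0, 0]])

```text
t: 4.75
ee_pos: [385.8, 79.9, 187.4]
orientation: [3.073, 0.651, -0.0]
ft_force: [0.5, -0.9, 0.1]
width: 87.9
grasp_force: 0.0
```

Run:
```python
from h import *
w=cam("wrist"); np.savez("w3.npz",im=w[0],K=w[1],p=w[2],r=w[3])
q=proj(w,[[443,104,128],[443,104,70]]); print(q)
x,y=np.clip(q[0].astype(int),[110,90],[530,310]); cv2.imwrite("pics/w3.png",cv2.resize(w[0][y-90:y+90,x-110:x+110,::-1],None,fx=3,fy=3,interpolation=2)); print("crop origin",x-110,y-90)
```

```text
[[319.34066549 115.52831406]
 [318.72064155 112.01834044]]
crop origin 209 25
```

View pics/w3.png

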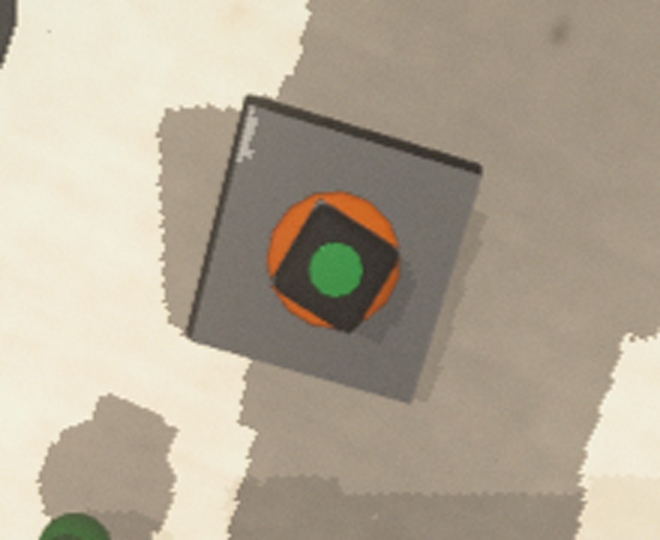

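Crop of the rest: the wand's square top has corners at (322,203), (398,256), (347,332) and (275,284), with its green dot at (335,269). This is the smaller black wand, with its orange collar on the rest, so the choice is confirmed.

Run:
```python
from h import *
np.set_printoptions(precision=2,suppress=True)
ld=lambda n:(lambda z:(z["im"],z["K"],z["p"],z["r"]))(np.load(n))
w=ld("w3.npz"); c=np.array([(322,203),(398,256),(347,332),(275,284),(335,269)])/3+[209,25]
X=onz(w,c,128)[:,:2]; print("top",X,cv2.minAreaRect(X[:4].astype(np.float32)))
h=cv2.cvtColor(w[0],cv2.COLOR_RGB2HSV); g=(h[:,:,0]>45)&(h[:,:,0]<80)&(h[:,:,1]>100); g[150:]=0; g[:80]=0; v,u=np.where(g); print("green",onz(w,[(u.mean(),v.mean())],128),len(u))
e=X[1]-X[0]; a=np.degrees(np.arctan2(e[1],e[0])); print("edge angle",a)
Rt=R.from_rotvec(ctrl.get_obs()["orientation"]).as_matrix(); print("tool y angle",np.degrees(np.arctan2(Rt[1,1],Rt[0,1])))
# chamber: corners refined on saturated-blue mask
w=ld("w2.npz"); im=w[0].astype(int)
m=((im[:,:,2]>im[:,:,0]+25)&(im[:,:,2]>60)).astype(np.uint8); m=cv2.morphologyEx(m,cv2.MORPH_CLOSE,np.ones((15,15)))
C=max(cv2.findContours(m,0,2)[0],key=cv2.contourArea)[:,0]; r=cv2.minAreaRect(onz(w,C,40)[:,:2].astype(np.float32)); print("chamber rect",r)
P=onz(w,[(265,30),(400,116),(347,198),(218,123)],40); print(P[:,:2],P.mean(0))
print("seam ends",onz(w,[(238,78),(373,157)],38.5), "red",onz(w,[(258,74),(244,97)],40))
o=ctrl.get_obs(); print(o["ee_pos"],o["qpos"])
```

```text
top [[455.46 111.7 ]
 [452.01  91.92]
 [432.4   95.36]
 [435.54 114.23]
 [443.86 103.43]] ((443.8526916503906, 103.53337860107422), (20.08034324645996, 20.062917709350586), 80.08683776855469)
green [[443.95 103.62 128.  ]] 253
edge angle -99.91312029518672
tool y angle -66.0872293074372
chamber rect ((477.18621826171875, -111.54037475585938), (134.69912719726562, 87.82423400878906), 83.248046875)
[[ 528.18  -51.33]
 [ 511.92 -183.66]
 [ 426.54 -173.1 ]
 [ 442.4   -41.49]] [ 477.26 -112.39   40.  ]
seam ends [[ 484.31  -43.99   38.5 ]
 [ 470.23 -178.45   38.5 ]] red [[494.18 -58.54  40.  ]
 [471.98 -54.42  40.  ]]
[385.76  79.86 187.39] [ 0.17  0.09  2.12 -0.    0.93  1.33]
```

move_arm(steps=[[[0.63, 0.02, 0], 0, 0], [[0.63, 0.02, 0], 0, 0], [[0.63, 0.02, 0], 0, 0], [[0.63, 0.02, 0], 0, 0], [[0, 0, 0], 0.97, 0], [[0, 0, 0], 0.97, 0], [[0, 0, 0], 0.97, 0], [[0, 0, 0], 0.97, 0], [[0, 0, 0], 0.97, 0], [[0, 0, 0], 0.97, 0], [[0, 0, 0], 0.97, 0], [[0, 0, 0], 0, 0], [[0, 0, 0], 0, 0], [[0, 0, 0], 0, 0]])

```text
t: 5.97
ee_pos: [444.0, 104.1, 187.4]
orientation: [3.13, -0.27, -0.0]
ft_force: [0.3, -0.4, -0.6]
width: 87.6
grasp_force: 0.0
```

Run:
```python
from h import *
np.set_printoptions(precision=2,suppress=True)
w=cam("wrist"); cv2.imwrite("pics/w4.png",w[0][:,:,::-1])
o=ctrl.get_obs(); Rt=R.from_rotvec(o["orientation"]).as_matrix(); print(o["ee_pos"],"tool y angle",np.degrees(np.arctan2(Rt[1,1],Rt[0,1])),o["qpos"])
h=cv2.cvtColor(w[0],cv2.COLOR_RGB2HSV); g=((h[:,:,0]>45)&(h[:,:,0]<80)&(h[:,:,1]>100)).astype(np.uint8)
for c in cv2.findContours(g,0,2)[0]:
    if cv2.contourArea(c)>80: p=cv2.minEnclosingCircle(c)[0]; print(p,cv2.contourArea(c),onz(w,[p],128))
print(tool([443.9,103.5,82]))
```

```text
[443.95 104.18 187.43] tool y angle -99.8774142152319 [ 0.2   0.19  2.   -0.    0.95  1.95]
(294.5, 374.5) 1759.5 [[305.05 147.35 128.  ]]
(300.88067626953125, 289.6022644042969) 132.0 [[380.09 128.08 128.  ]]
(318.4285583496094, 205.0) 178.0 [[443.67 103.62 128.  ]]
(175.5, 49.5) 681.5 [[560.09 174.98 128.  ]]
[0.   0.03 4.22]
```

View pics/w4.png

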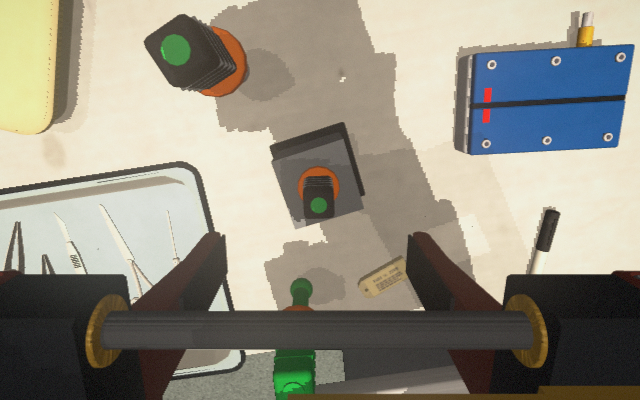

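The fingers are square to the grip's flats, with the green dot centred at (318,205). The large wand at (175,50) and the green one at (295,375) are clear of the gripper. Now I descend and grip.

move_arm(steps=[[[0, 0.03, 0.5], 0, 0], [[0, 0, 0.5], 0, 0], [[0, 0, 0.5], 0, 0], [[0, 0, 0.5], 0, 0], [[0, 0, 0.5], 0, 0], [[0, 0, 0.5], 0, 0], [[0, 0, 0.5], 0, 0], [[0, 0, 0.4], 0, 0], [[0, 0, 0.3], 0, 0], [[0, 0, 0], 0, 0], [[0, 0, 0], 0, 0], [[0, 0, 0], 0, 0]])

```text
t: 7.02
ee_pos: [444.1, 103.9, 82.9]
orientation: [-3.13, 0.272, -0.001]
ft_force: [-0.3, 0.3, -0.6]
width: 87.6
grasp_force: 0.0
```

move_arm(steps=[[[0, 0, 0], 0, 1], [[0, 0, 0], 0, 1], [[0, 0, 0], 0, 1], [[0, 0, 0], 0, 1], [[0, 0, 0], 0, 1], [[0, 0, 0], 0, 1], [[0, 0, 0], 0, 1], [[0, 0, 0], 0, 1], [[0, 0, 0], 0, 1], [[0, 0, 0], 0, 1], [[0, 0, 0], 0, 1], [[0, 0, 0], 0, 1]])

```text
t: 8.02
ee_pos: [443.6, 103.8, 82.4]
orientation: [3.13, -0.273, -0.0]
ft_force: [-0.2, -0.2, -1.2]
width: 21.9
grasp_force: 29.9
```

move_arm(steps=[[[0, 0, -0.3], 0, 1], [[0, 0, -0.4], 0, 1], [[0, 0, -0.4], 0, 1], [[0, 0, -0.4], 0, 1], [[0, 0, -0.4], 0, 1], [[0, 0, -0.4], 0, 1], [[0, 0, -0.4], 0, 1], [[0, 0, -0.4], 0, 1], [[0, 0, -0.4], 0, 1], [[0, 0, -0.4], 0, 1], [[0, 0, 0], 0, 1], [[0, 0, 0], 0, 1], [[0, 0, 0], 0, 1]])

```text
t: 9.1
ee_pos: [443.4, 103.8, 179.7]
orientation: [3.13, -0.273, -0.001]
ft_force: [-0.4, 0.2, -1.8]
width: 21.7
grasp_force: 29.9
```

Run:
```python
from h import *
np.set_printoptions(precision=2,suppress=True)
for n,z in (("side",0),("scene",0)):
    s=cam(n); o=ctrl.get_obs(); t=o["ee_pos"]-[0,0,72.4]; X=[t,t+[0,0,64],t+[0,0,118]]; q=proj(s,X); print(n,q)
    x,y=q[1].astype(int); cv2.imwrite(f"pics/l_{n}.png",cv2.resize(s[0][y-50:y+50,x-50:x+50,::-1],None,fx=3.5,fy=3.5,interpolation=2))
a=np.hstack([cv2.imread("pics/l_side.png"),cv2.imread("pics/l_scene.png")]); cv2.imwrite("pics/l.png",a)
print(o["ee_pos"],o["width"],o["grasp_force"],"to above seam0",tool([483.2,-62.5,130]))
Rt=R.from_rotvec(o["orientation"]).as_matrix(); print(Rt)
```

```text
side [[328.75 225.91]
 [328.27 194.73]
 [327.83 166.77]]
scene [[293.29 262.13]
 [291.89 241.67]
 [290.56 222.35]]
[443.25 103.72 179.4 ] 21.87795415145924 29.934473633766174 to above seam0 [2.73 6.27 1.98]
[[ 0.98 -0.17 -0.  ]
 [-0.17 -0.98 -0.  ]
 [-0.    0.   -1.  ]]
```

View pics/l.png

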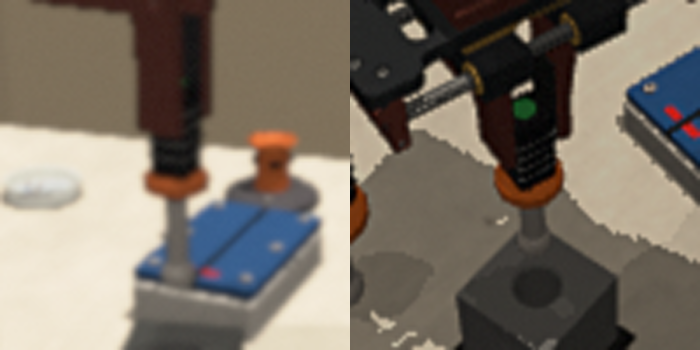

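The wand is held upright and clear of the rest, with its nose at about (328,226) in the side view. Next I go above the red-marked end.

move_arm(steps=[[[0.27, 0.63, 0], 0, 1], [[0.27, 0.63, 0], 0, 1], [[0.27, 0.63, 0], 0, 1], [[0.27, 0.63, 0], 0, 1], [[0.27, 0.63, 0], 0, 1], [[0.27, 0.63, 0], 0, 1], [[0.27, 0.63, 0], 0, 1], [[0.27, 0.63, 0], 0, 1], [[0.27, 0.63, 0], 0, 1], [[0.27, 0.63, 0], 0, 1], [[0, 0, 0.5], 0, 1], [[0, 0, 0.5], 0, 1], [[0, 0, 0.5], 0, 1], [[0, 0, 0.4], 0, 1], [[0, 0, 0], 0, 1], [[0, 0, 0], 0, 1], [[0, 0, 0], 0, 1], [[0, 0, 0], 0, 1]])

```text
t: 10.7
ee_pos: [483.5, -63.0, 133.1]
orientation: [3.13, -0.272, 0.002]
ft_force: [-0.6, 0.2, -1.0]
width: 21.8
grasp_force: 29.9
```

Run:
```python
from h import *
np.set_printoptions(precision=2,suppress=True)
o=ctrl.get_obs(); print(o["ee_pos"],tool([483.3,-62.4,114.4]),o["ft_force"],o["grasp_force"]); ims=[]
for n in ("wrist","scene"):
    s=cam(n); t=o["ee_pos"]-[0,0,72.4]; q=proj(s,[t,t*[1,1,0]+[0,0,40],[483.3,-62.4,40],[477.2,-112,40],[471.2,-161.6,40]]); print(n,q)
    x,y=q[3].astype(int); y=min(max(y,75),324); x=max(x,90); k=s[0][y-75:y+75,x-90:x+90,::-1].copy()
    ims.append(cv2.resize(k,None,fx=2.2,fy=2.2,interpolation=2)); print("org",x-90,y-75)
cv2.imwrite("pics/s.png",np.hstack(ims))
```

```text
[483.54 -62.96 133.07] [-0.01 -0.02  0.75] [-0.58  0.23 -0.99] 29.934665858745575
wrist [[317.64 199.78]
 [317.53 192.7 ]
 [316.89 193.1 ]
 [379.65 189.95]
 [442.68 186.66]]
org 289 114
scene [[337.86 218.33]
 [337.52 224.28]
 [337.43 224.48]
 [354.41 214.03]
 [370.64 204.  ]]
org 264 139
```

View pics/s.png

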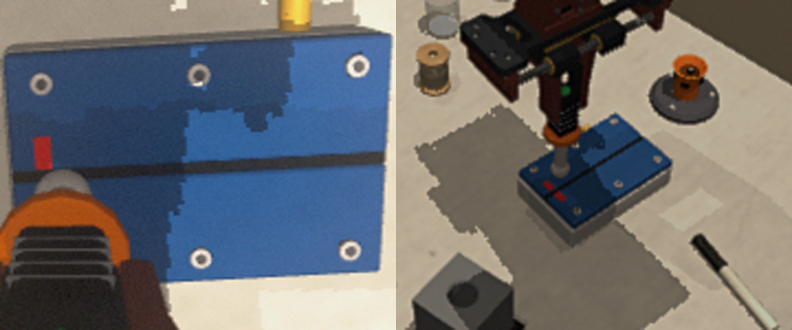

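The nose is over the seam just behind the red marks. The predicted seam middle at wrist pixel (380,190) agrees with the picture at (380,189). I descend slowly and start tracing.

move_arm(steps=[[[0, -0.02, 0.125], 0, 1], [[0, 0, 0.125], 0, 1], [[0, 0, 0.125], 0, 1], [[0, 0, 0.125], 0, 1], [[0, 0, 0.125], 0, 1], [[0, 0, 0.125], 0, 1], [[0, 0, 0], 0, 1], [[0, 0, 0], 0, 1], [[0, 0, 0], 0, 1]])

```text
t: 11.55
ee_pos: [483.2, -62.5, 113.7]
orientation: [-3.13, 0.273, -0.0]
ft_force: [-0.7, -0.6, -1.3]
width: 21.8
grasp_force: 29.9
```

move_arm(steps=[[[0.006, 0.06, 0], 0, 1], [[0.006, 0.12, 0], 0, 1], [[0.006, 0.12, 0], 0, 1], [[0.006, 0.12, 0], 0, 1], [[0.006, 0.12, 0], 0, 1], [[0.006, 0.12, 0], 0, 1], [[0.006, 0.12, 0], 0, 1], [[0.006, 0.12, 0], 0, 1], [[0.006, 0.12, 0], 0, 1], [[0.006, 0.12, 0], 0, 1], [[0.006, 0.12, 0], 0, 1], [[0.006, 0.12, 0], 0, 1], [[0.006, 0.12, 0], 0, 1], [[0.006, 0.12, 0], 0, 1], [[0.006, 0.12, 0], 0, 1], [[0.006, 0.12, 0], 0, 1], [[0.006, 0.12, 0], 0, 1], [[0.006, 0.12, 0], 0, 1], [[0, 0, 0], 0, 1], [[0, 0, 0], 0, 1]])

```text
t: 13.22
ee_pos: [476.6, -114.8, 113.7]
orientation: [-3.13, 0.273, -0.0]
ft_force: [-0.0, -0.6, -1.6]
width: 21.7
grasp_force: 29.9
```

Run:
```python
from h import *
np.set_printoptions(precision=2,suppress=True)
u=np.array([-.122,-.9925]); o=ctrl.get_obs(); e=o["ee_pos"]; s=(e[:2]-[483.3,-62.4])@u; print(e,"along",s,"want pos",np.array([483.3,-62.4])+s*u); print("to seam_4",tool([471.1,-162,114.4]),o["ft_force"])
```

```text
[ 476.64 -114.81  113.74] along 52.83301953533372 want pos [ 476.85 -114.84]
to seam_4 [ 0.11  1.9  -0.03] [-0.05 -0.6  -1.62]
```

move_arm(steps=[[[0.007, 0.06, 0], 0, 1], [[0.007, 0.12, 0], 0, 1], [[0.007, 0.12, 0], 0, 1], [[0.007, 0.12, 0], 0, 1], [[0.007, 0.12, 0], 0, 1], [[0.007, 0.12, 0], 0, 1], [[0.007, 0.12, 0], 0, 1], [[0.007, 0.12, 0], 0, 1], [[0.007, 0.12, 0], 0, 1], [[0.007, 0.12, 0], 0, 1], [[0.007, 0.12, 0], 0, 1], [[0.007, 0.12, 0], 0, 1], [[0.007, 0.12, 0], 0, 1], [[0.007, 0.12, 0], 0, 1], [[0.007, 0.12, 0], 0, 1], [[0.007, 0.12, 0], 0, 1], [[0.007, 0.1, 0], 0, 1], [[0, 0, 0], 0, 1], [[0, 0, 0], 0, 1], [[0, 0, 0], 0, 1]])

```text
t: 14.88
ee_pos: [471.1, -163.4, 113.7]
orientation: [-3.13, 0.273, 0.0]
ft_force: [-0.1, 0.4, -1.2]
width: 21.7
grasp_force: 29.9
```

Run:
```python
from h import *
np.set_printoptions(precision=2,suppress=True)
o=ctrl.get_obs(); print(o["ee_pos"],"seam_4",tool([471.1,-161.6,114.4])*25,"dock",tool([493.6,-285.3,145]))
w=cam("wrist"); x,y=330,90; q=proj(w,[[471.1,-161.6,40],[477.2,-112,40],[493.6,-285.3,54]]); print(q)
cv2.imwrite("pics/e.png",cv2.resize(w[0][100:260,160:480,::-1],None,fx=2.4,fy=2.4,interpolation=2))
```

```text
[ 471.09 -163.41  113.71] seam_4 [-0.31 -1.79 -0.69] dock [ 1.73  4.65 -1.25]
[[315.24 199.59]
 [248.44 202.95]
 [489.68 143.11]]
```

View pics/e.png

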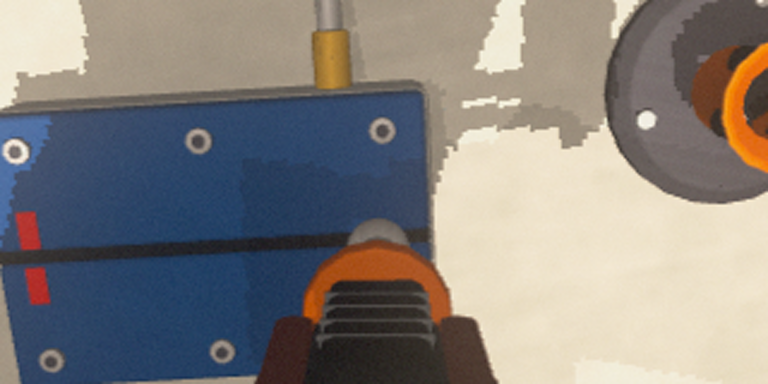

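The nose is on the seam near its far end. The chamber's edge is at crop (428,236), and I'll check that distance before leaving.

Run:
```python
from h import *
np.set_printoptions(precision=2,suppress=True)
w=cam("wrist"); cv2.imwrite("pics/e2.png",w[0][:,:,::-1]); P=onz(w,np.array([(428,236),(33,257)])/2.4+[160,100],40)[:,:2]; u=np.array([.122,.9925])
print(P,(P-[477.2,-112])@u,"tip",(ctrl.get_obs()["ee_pos"][:2]-[477.2,-112])@u)
g=w[0][:,:,2].astype(int)-w[0][:,:,0]
for dv in (-12,14):
    row=g[199+dv]; xs=np.where(row[60:400]>25)[0]+60; Q=onz(w,[(xs.min(),199+dv),(xs.max()+1,199+dv)],40)[:,:2]; print(xs.min(),xs.max(),(Q-[477.2,-112])@u)
```

```text
[[ 469.05 -178.65]
 [ 483.74  -56.1 ]] [-67.15  56.28] tip -51.668078733904736
156 337 [ 66.91 -67.21]
161 290 [ 66.6  -31.14]
```

move_arm(steps=[[[0, 0, -0.15], 0, 1], [[0, 0, -0.15], 0, 1], [[0, 0, -0.15], 0, 1], [[0, 0, -0.4], 0, 1], [[0, 0, -0.4], 0, 1], [[0.17, 0.46, 0], 0, 1], [[0.17, 0.47, 0], 0, 1], [[0.17, 0.47, 0], 0, 1], [[0.17, 0.47, 0], 0, 1], [[0.17, 0.47, 0], 0, 1], [[0.17, 0.47, 0], 0, 1], [[0.17, 0.47, 0], 0, 1], [[0.17, 0.47, 0], 0, 1], [[0.17, 0.45, 0], 0, 1], [[0.17, 0.45, 0], 0, 1], [[0, 0, 0], 0, 1], [[0, 0, 0], 0, 1], [[0, 0, 0], 0, 1], [[0, 0, 0], 0, 1]])

```text
t: 16.57
ee_pos: [492.6, -284.6, 144.9]
orientation: [-3.129, 0.272, 0.001]
ft_force: [0.1, -0.8, -1.5]
width: 22.0
grasp_force: 29.9
```

Run:
```python
from h import *
np.set_printoptions(precision=2,suppress=True)
o=ctrl.get_obs(); e=o["ee_pos"]; print(o["t"],e,"dock",tool([493.6,-285.3,142]),o["ft_force"]); ims=[]
t=e-[0,0,72.4]
for n in ("wrist","scene"):
    s=cam(n); q=proj(s,[t,[493.6,-285.3,54],[493.6,-285.3,12]]); print(n,q)
    x,y=q[1].astype(int); ims.append(cv2.resize(s[0][y-50:y+50,x-50:x+50,::-1],None,fx=3.8,fy=3.8,interpolation=2)); print("org",x-50,y-50)
cv2.imwrite("pics/d.png",np.hstack(ims))
```

```text
16.5667 [ 492.65 -284.63  144.88] dock [0.04 0.02 0.12] [ 0.11 -0.84 -1.47]
wrist [[317.67 199.63]
 [318.2  191.94]
 [317.95 180.13]]
org 268 141
scene [[398.17 163.85]
 [396.99 169.03]
 [394.73 181.05]]
org 346 119
```

View pics/d.png

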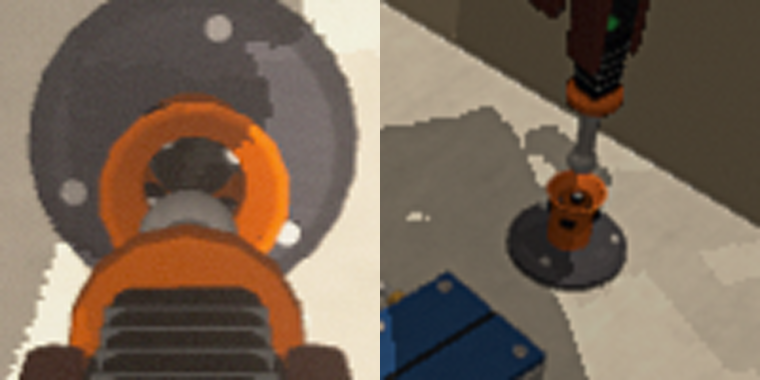

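The nose hangs just over the mouth: the ring's centre is at crop (195,190), with the nose about 1 mm left of it. I make a small correction and descend to just above the catch.

move_arm(steps=[[[0.05, 0.045, 0], 0, 1], [[0, 0, 0.2], 0, 1], [[0, 0, 0.2], 0, 1], [[0, 0, 0.2], 0, 1], [[0, 0, 0.2], 0, 1], [[0, 0, 0.2], 0, 1], [[0, 0, 0.15], 0, 1], [[0, 0, 0.15], 0, 1], [[0, 0, 0], 0, 1], [[0, 0, 0], 0, 1], [[0, 0, 0], 0, 1], [[0, 0, 0], 0, 1]])

```text
t: 17.67
ee_pos: [494.1, -286.7, 112.8]
orientation: [3.13, -0.272, 0.001]
ft_force: [0.0, 0.1, -1.7]
width: 22.0
grasp_force: 29.9
```

move_arm(steps=[[[0, 0, 0.1], 0, 1], [[0, 0, 0.1], 0, 1], [[0, 0, 0.1], 0, 1], [[0, 0, 0.1], 0, 1], [[0, 0, 0], 0, 1], [[0, 0, 0], 0, 1]])

```text
t: 18.17
ee_pos: [493.8, -286.5, 102.7]
orientation: [-3.129, 0.273, 0.0]
ft_force: [-1.8, 1.1, 4.6]
width: 21.5
grasp_force: 30.0
```

move_arm(steps=[[[0, 0, 0.08], 0, 1], [[0, 0, 0.08], 0, 1], [[0, 0, 0.08], 0, 1], [[0, 0, 0.08], 0, 1], [[0, 0, 0], 0, 1], [[0, 0, 0], 0, 1], [[0, 0, 0], 0, 1]])

```text
t: 18.75
ee_pos: [493.5, -286.4, 93.9]
orientation: [-3.129, 0.273, 0.001]
ft_force: [-0.2, 1.1, -4.9]
width: 21.5
grasp_force: 30.0
```

The click has happened: resistance dropped and the catch now pulls the nose down. I press on by about 3 mm.

move_arm(steps=[[[0, 0, 0.05], 0, 1], [[0, 0, 0.05], 0, 1], [[0, 0, 0], 0, 1], [[0, 0, 0], 0, 1], [[0, 0, 0], 0, 1], [[0, 0, 0], 0, 1]])

```text
t: 19.25
ee_pos: [493.9, -286.6, 92.3]
orientation: [3.13, -0.273, 0.0]
ft_force: [-2.2, 2.7, 3.4]
width: 21.9
grasp_force: 30.0
```

move_arm(steps=[[[0, 0, 0.06], 0, 1], [[0, 0, 0], 0, 1], [[0, 0, 0], 0, 1], [[0, 0, 0], 0, 1], [[0, 0, 0], 0, 1], [[0, 0, 0], 0, 1]])

```text
t: 19.75
ee_pos: [494.1, -286.8, 91.0]
orientation: [3.129, -0.272, 0.001]
ft_force: [-3.3, 2.0, 7.8]
width: 21.7
grasp_force: 30.0
```

Run:
```python
from h import *
np.set_printoptions(precision=2,suppress=True)
o=ctrl.get_obs(); e=o["ee_pos"]; print(o["t"],e,o["ft_force"],o["grasp_force"]); t=e-[0,0,72.4]; ims=[]
for n in ("wrist","side"):
    s=cam(n); q=proj(s,[t+[0,0,64],[493.6,-285.3,54]]); print(n,q); x,y=q[1].astype(int); ims.append(cv2.resize(s[0][y-50:y+50,x-50:x+50,::-1],None,fx=3.8,fy=3.8,interpolation=2))
cv2.imwrite("pics/f.png",np.hstack(ims))
```

```text
19.75 [ 494.14 -286.76   90.97] [-3.32  2.    7.83] 29.996917247772217
wrist [[318.11 230.38]
 [315.77 215.84]]
side [[355.6  173.4 ]
 [355.53 183.08]]
```

View pics/f.png

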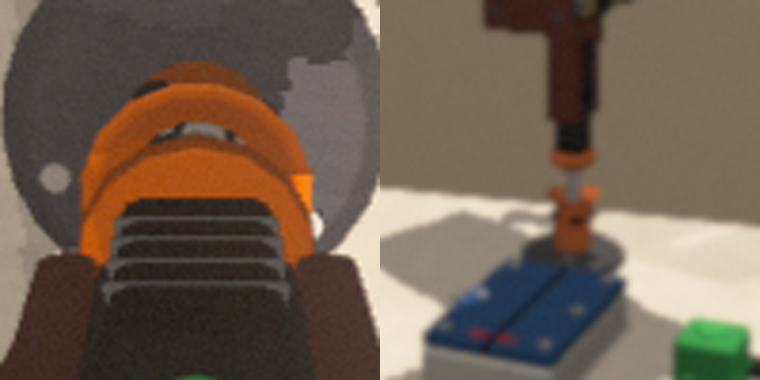

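The nose sits inside the cap, upright, with about 8–9 N of push and its tip about 19 mm above the dock's origin. Handing in.

```bash
python3 -c "
from workcell import ctrl
print(ctrl.close_job())"
```

```text
the job is handed in; nothing more can be done
None
```

I traced the whole seam with the wand, starting from the red-marked end, clicked its nose into the dock cap, and handed the job in at about 20 s, still gripping and pressing with about 8 N. The cushion should be about 3 mm down, judging from arm position and force; no verdict came back.

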